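Load the run tray in reverse order

TASK

Move the four containers from the grey storage rack to the empty steel run tray, one on each round mark, in the reverse order: the one that stands leftmost in the storage rack, as seen from the robot, goes to the rightmost mark, the second from the left to the second from the right, and so on. Keep them upright all the time and leave each one standing well centred on its mark.

Things in the scene. Friction and masses are not known exactly. Their poses are not given: they have to be found in the camera images.
- the_bottle_hdpe: white opaque plastic bottle with a red screw cap, 45 mm in diameter, 82 mm high. Loose, at the start upright in its ring seat in the storage rack. Origin: centre of its underside, z up its axis. Round, so a pinch across its sides (for example 42 to 48 mm above its underside) holds it. Under 0.25 kg.
- the_bottle_std: brown glass bottle with a black screw cap, 49 mm in diameter, 96 mm high, straight-sided to about 55 mm. Loose, at the start upright in its ring seat in the storage rack. Origin: centre of its underside, z up its axis. Round, so a pinch across its sides (for example 42 to 48 mm above its underside) holds it. Under 0.25 kg.
- the_silica_jar: squat clear jar with pale contents and a wide white lid, 52 mm in diameter, 76 mm high. Loose, at the start upright in its ring seat in the storage rack. Origin: centre of its underside, z up its axis. Round, so a pinch across its sides (for example 42 to 48 mm above its underside) holds it. Under 0.25 kg.
- the_dropper: slim dropper bottle with a black rubber bulb on top, body 34 mm in diameter and straight to about 60 mm, 102 mm high over the bulb. Loose, at the start upright in its ring seat in the storage rack. Origin: centre of its underside, z up its axis. Round, so a pinch across its sides (for example 42 to 48 mm above its underside) holds it. Under 0.25 kg.
- seat_bottle_hdpe: seat of the white plastic bottle: bore 49 mm in diameter. Dark rubber ring, 62 mm outside, 8 mm high, fixed to the floor of the storage rack; stays behind when the bottle is lifted straight out (2 mm play all round). Which of the rack's four bays it has varies. Origin: centre of its underside, on the rack's floor, which is also where the bottle's underside stands.
- seat_bottle_std: seat of the brown glass bottle: bore 53 mm in diameter. Dark rubber ring, 62 mm outside, 8 mm high, fixed to the floor of the storage rack; stays behind when the bottle is lifted straight out (2 mm play all round). Which of the rack's four bays it has varies. Origin: centre of its underside, on the rack's floor, which is also where the bottle's underside stands.
- seat_silica_jar: seat of the clear jar: bore 56 mm in diameter. Dark rubber ring, 62 mm outside, 8 mm high, fixed to the floor of the storage rack; stays behind when the bottle is lifted straight out (2 mm play all round). Which of the rack's four bays it has varies. Origin: centre of its underside, on the rack's floor, which is also where the bottle's underside stands.
- seat_dropper: seat of the dropper bottle: bore 38 mm in diameter. Dark rubber ring, 62 mm outside, 8 mm high, fixed to the floor of the storage rack; stays behind when the bottle is lifted straight out (2 mm play all round). Which of the rack's four bays it has varies. Origin: centre of its underside, on the rack's floor, which is also where the bottle's underside stands.
- storage_rack: storage rack: low grey plastic tray holding the ring seats and, at the start, the containers; left or right of the run tray. Fixed, 86 deep (x) x 274 long (y), floor 5 thick, rim 14 high. Four bays in a row at y = +99, +33, -33, -99 mm, x = 0. Origin: centre of its underside, on the bench; x away from the robot, y to the robot's left (turned up to 0.45 rad clockwise).
- run_tray: run tray: low bare steel tray, empty at the start, a dark round mark of 58 mm printed flat on its floor at each bay (no ridges). Fixed, 86 deep (x) x 274 long (y), floor 5 thick, rim 14 high. Four bays in a row at y = +99, +33, -33, -99 mm, x = 0. Origin: centre of its underside, on the bench; x away from the robot, y to the robot's left (turned up to 0.45 rad clockwise).

How it is judged:
By the outcome, as a careful person would: the job done as asked, in the order asked, and still so for the second after the job is handed in, with the robot touching nothing.
It also fails if it takes over 109 s, if anything falls off the work surface, if the arm or the gripper's body presses on something with over 40 N, if the wrist force passes 120 N, or if a joint passes its speed limit or range.

ROBOT

A 6-joint arm with a two-finger parallel gripper is mounted at the origin on a cart in front of the work surface, level with it; the furniture and walls round the work are solid. World frame = base frame: x ahead of the robot, y to its left, z up, the work surface at z = 0. Lengths are in mm, angles in rad, forces in N, time in s.
With the tool pointing down it reaches from about 400 to 925 mm from the base axis. Payload 12.5 kg.
Tool frame: the origin (TCP) lies midway between the tips of the shut fingers; the grasp point (between the pads) lies 19 mm behind it (env.pinch_z is the z of the grasp point in the tool frame, in mm); z points along the fingers, y is the line along which they close (so a half turn about z gives the same grasp; the last joint's range is limited). The gripper opens to 95 mm and grips with 3 to 60 N. Pads are 20 mm wide; open, the fingers measure 119 mm over their backs; the gripper's body (75 mm by 180 mm) begins 59 mm behind the grasp point.
Start: joints at [-1.413, 0.491, 1.559, -0, 1.092, -0.106], TCP at [162.992, -603.391, 214.661] pointing down, gripper open.
Joint ranges: [-3.1, 3.1], [-0.84, 2.19], [0.05, 2.79], [-1.13, 4.28], [0.06, 2.93], [-2.69, 2.69]. Speed limits (rad/s): [2.22, 2.22, 2.79, 3.14, 3.14, 3.14].

INTERFACE

Orientations are given as [roll, pitch, yaw] about the fixed x, y, z axes, in that order (R = Rz(yaw) Ry(pitch) Rx(roll)).
In Python, from cell import env, eyes gives the robot as it stands.
- The arm moves only by the shell command python3 -m inch 'ROWS'. ROWS is JSON, a list of rows, each a list of 3 entries, a list of its own where there are three numbers: the shift along the tool's x, y, z in units of 60 mm (1.0 is 60 mm), then the turn about the tool's z in units of 5 degrees (1.0 is 5 degrees), then the closure, from -1 (fully open) to 1 (shut). In form: [[[tx, ty, tz], turn, claw], ...]. A call has exactly 10 rows; each row shifts and turns the commanded pose from where the row before left it, along the tool's axes as they then stand; what a row does not reach is not made up. A row lasts 1/8 s, in which the tool goes at most 62.5 mm and 10.7 degrees, less where a joint would pass 70% of its speed; a pose out of reach is approached as far as the arm can. A call is refused whole if a number of a shift passes 1 or a number of a turn 1, either way. A call with a gripper value outside its range is refused whole. The fingers move at their own pace and stop on an object; the grip force is fixed at half the most. Time passes only in rows, so rows that do not move let the fingers close, or fill a call up. It gives the time, the measured TCP pose, the force, the opening and the grip force at its end, in the units of the state.
- env.state(): the state, without advancing time (a new reading comes with each control period).
- eyes.read_camera(name): name is "side" or "top"; returns a dict with "pixels" (480x640x3 uint8, red, green, blue), "fx", "fy", "cx", "cy" (pixels), "distortion" ([k1, k2, p1, p2, k3] as OpenCV has them; the pictures are not rectified), "extrinsics" (4x4, takes a point from world to camera coordinates). Camera axes: x right, y down, z forward; pixel columns grow to the right and rows downward; lengths in mm; the calibration is good to about 2 mm. A picture is of the moment at which its call begins. There is no depth.
- env.job_done(): hands the job in; it is judged then, once.
Trained networks look in a picture, given as the dict that the camera call returned (one of the last four; its "shot" number tells which), for a name from the list of things; names that differ only in an ending like _2 or _b are one class to them, and where a whole thing is asked for, a point or a joint stands for the part that bears it (a point fixed in the world has none). Each returns a list of dicts, best first, with "score" (0 to 1); they miss things now and then, are a little off and sometimes report something else, mostly with a low value. They report only what shows in the picture. A call takes as long as a camera call.
- eyes.boxes_of(name, picture): "centre" ([row, column] in pixels, amid what is visible of it).
- eyes.cut_out(name, picture): "mask" (480x640 bool, what is visible of it) and "centre" ([row, column] in pixels, amid what is visible of it).
- eyes.spot_point(name, picture): "centre" ([row, column] in pixels: a listed point, or the origin of a listed thing).
The state is a dict: "t": time; "joints": joint angles; "qvel": joint speeds; "tau": joint torques, N m; "eef_pos": TCP position; "tcp_rot": TCP orientation; "ft_force": force on the tool from outside, world axes, zero at the start; "moment": the same for the moment, N m; "opening": opening from 0.0 (shut) to 1.0 (fully open); "grip_force": force on a finger pad.
Only numpy, scipy, OpenCV 4.12 (cv2) and the standard library are available. Lean on these libraries where they do the work, as an engineer would, in place of code of your own. Each camera call takes 0.05 s, during which the arm holds its last target. There are 200 camera calls.

## Working session

There is one attempt and no reset: what is moved stays moved. The work goes in short steps, Python scripts to look and compute and a shell command to move; the robot and the scene stay as the last step left them, time stands still between calls to the robot, and variables do not carry over. Pictures are saved under pics/ and viewed, at most 14 in all, crops included, and the job is handed in when it is done.

```bash
ls; mkdir -p pics
cat > h.py <<'E'
import numpy as np, cv2
from cell import env, eyes
N=["the_bottle_hdpe","the_bottle_std","the_silica_jar","the_dropper"]
def ray(p,uv):
    K=np.array([[p["fx"],0,p["cx"]],[0,p["fy"],p["cy"]],[0,0,1.]])
    n=cv2.undistortPoints(np.array([[uv]],float),K,np.array(p["distortion"],float))[0,0]
    T=np.array(p["extrinsics"],float);R,t=T[:3,:3],T[:3,3]
    d=R.T@np.array([n[0],n[1],1]);return -R.T@t,d/np.linalg.norm(d)
def atz(p,uv,z):
    c,d=ray(p,uv);return c+d*(z-c[2])/d[2]
def tri(rs):
    A=np.zeros((3,3));b=np.zeros(3)
    for c,d in rs:
        M=np.eye(3)-np.outer(d,d);A+=M;b+=M@c
    x=np.linalg.solve(A,b)
    return x,max(np.linalg.norm((np.eye(3)-np.outer(d,d))@(x-c)) for c,d in rs)
def proj(p,X):
    K=np.array([[p["fx"],0,p["cx"]],[0,p["fy"],p["cy"]],[0,0,1.]]);T=np.array(p["extrinsics"],float)
    return cv2.projectPoints(np.array([X],float),cv2.Rodrigues(T[:3,:3])[0],T[:3,3],K,np.array(p["distortion"],float))[0][0,0]
E
python3 - <<'E'
from h import *
P={k:eyes.read_camera(k) for k in("side","top")}
for k,p in P.items():
    cv2.imwrite(f"pics/{k}0.png",p["pixels"][...,::-1]); c,d=ray(p,(320,240));print(k,c.round(),d.round(2),p["fx"])
for n in N+["seat_"+m[4:] for m in N]+["storage_rack","run_tray"]:
    rs=[]
    for k,p in P.items():
        r=eyes.spot_point(n,p)
        for q in r[:2]:
            uv=q["centre"][::-1];print(n,k,round(q["score"],2),np.round(uv,1),atz(p,uv,5 if "the_" in n or "seat" in n else 0).round(1))
        if r: rs.append(ray(p,r[0]["centre"][::-1]))
    if len(rs)==2: x,e=tri(rs);print("   tri",x.round(1),round(e,1))
s=env.state();print({k:np.round(v,3) for k,v in s.items()},env.pinch_z)
E
```

```text
pics
side [ 400. -856.  597.] [ 0.1   0.81 -0.58] 478.77050245756374
top [375. -53. 923.] [ 0.13 -0.01 -0.99] 452.8876789858626
the_bottle_hdpe side 0.94 [322.7 185.5] [533.8 210.3   5. ]
the_bottle_hdpe side 0.22 [307.3 204.3] [485.6 123.    5. ]
the_bottle_hdpe top 0.71 [194.  224.3] [523.5 197.5   5. ]
   tri [527.1 195.4  12.7] 4.8
the_bottle_std side 0.62 [327.6 174.5] [554.3 268.6   5. ]
the_bottle_std side 0.62 [320.2 191.1] [523.9 182.4   5. ]
the_bottle_std top 0.86 [165.7 208.7] [554.4 257.    5. ]
   tri [552.7 254.5  12.4] 0.3
the_silica_jar side 0.59 [299.3 216.5] [461.9  71.4   5. ]
the_silica_jar top 0.6 [224. 242.] [488.5 134.5   5. ]
the_silica_jar top 0.58 [249.8 254.9] [463.4  80.9   5. ]
   tri [480.2 142.9 -38.9] 13.6
the_dropper side 0.8 [307.7 201.6] [487.8 135.4   5. ]
the_dropper top 0.73 [221.2 243.1] [486.1 140.1   5. ]
   tri [487.4 140.8   1.7] 0.9
seat_bottle_hdpe side 0.38 [320.  191.3] [523.3 181.5   5. ]
seat_bottle_hdpe top 0.73 [194.5 225.6] [520.8 196.3   5. ]
   tri [523.9 199.1  -5.2] 1.5
seat_bottle_std side 0.51 [331.5 178.9] [561.1 242.7   5. 
[... 698 characters left out ...]
4.5
run_tray side 0.86 [315.3 313.1] [ 463.3 -242.     0. ]
run_tray side 0.64 [313.1 199.2] [502.8 153.5   0. ]
run_tray top 0.64 [409.6 259.7] [ 462.1 -245.3    0. ]
   tri [ 462.4 -244.8    2.6] 0.6
{'t': np.float64(1.1), 'joints': array([-1.413,  0.491,  1.559, -0.   ,  1.092, -0.106]), 'qvel': array([-0.001, -0.001, -0.001,  0.001,  0.001,  0.001]), 'tau': array([ 0.0000e+00, -6.1247e+01, -2.5843e+01,  6.9000e-02,  4.4000e-02,
        0.0000e+00]), 'eef_pos': array([ 163.01 , -603.391,  214.657]), 'tcp_rot': array([3.141, 0.   , 0.264]), 'ft_force': array([-0.373, -0.26 ,  0.162]), 'moment': array([0.034, 0.023, 0.004]), 'grip_force': np.float64(0.0), 'opening': np.float64(1.002)} -18.8
```

View pics/top0.png

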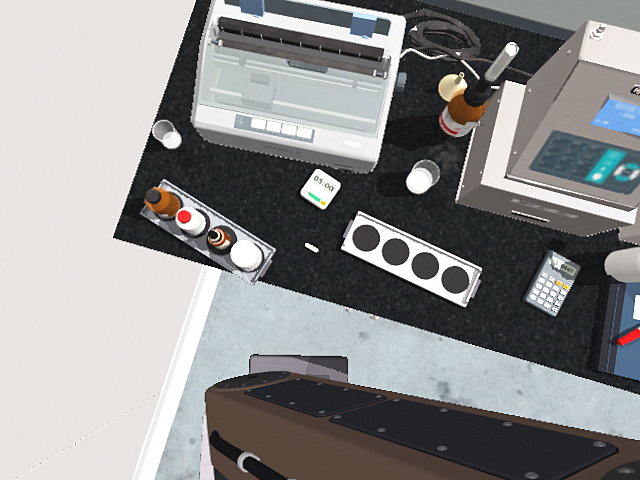

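View pics/side0.png

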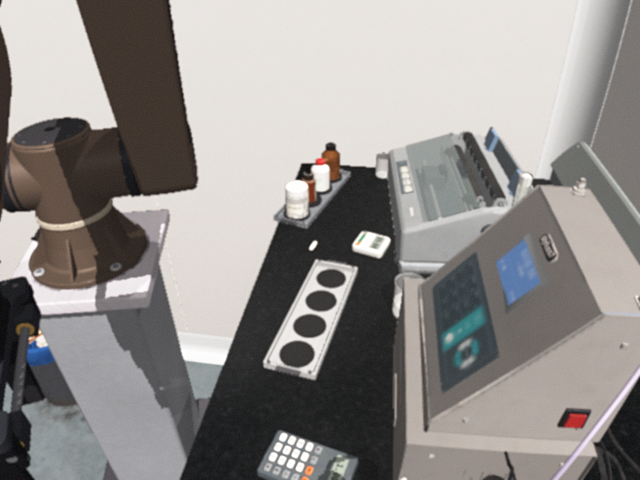

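The top view shows the rack, left to right: brown (163,205), white bottle with red cap (190,221), dropper (220,239), jar (246,256). The bare tray's marks are at (366,237), (396,251), (425,265) and (456,279). So brown goes to the rightmost mark, white to the next, then the dropper, and the jar to the leftmost. The side view agrees.

```bash
cat > m.py <<'E'
from h import *
from scipy.optimize import least_squares
P={k:eyes.read_camera(k) for k in("side","top")}
B=[99,33,-33,-99]
def bay(q,y,z=5,x=0): c,s=np.cos(q[2]),np.sin(q[2]);return [q[0]+c*x-s*y,q[1]+s*x+c*y,z]
seed={"top":[(366,237),(396,251),(425,265),(456,279)],"side":[(332,279),(321,299),(309,325),(296,354)]}
obs=[]
for k,p in P.items():
    g=cv2.GaussianBlur(cv2.cvtColor(p["pixels"],cv2.COLOR_RGB2GRAY),(3,3),0)
    nl,lab,st,ce=cv2.connectedComponentsWithStats((g<105).astype(np.uint8),connectivity=4)
    for i,(u,v) in enumerate(seed[k]):
        l=lab[v,u];obs.append((k,i,ce[l]));print(k,i,st[l][4],ce[l].round(1),atz(p,ce[l],5).round(1))
for i in range(4):
    print("mark tri",tri([ray(P[k],uv) for k,j,uv in obs if j==i]))
f=lambda q:np.concatenate([proj(P[k],bay(q,B[i],q[3]))-uv for k,i,uv in obs])
t=least_squares(f,[462,-245,-.3,5]);print("tray",t.x.round(3),f(t.x).round(1))
order=["bottle_std","bottle_hdpe","dropper","silica_jar"];ob=[]
for k,p in P.items():
    for i,n in enumerate(order):
        for pre in("the_","seat_"):
            for r in eyes.spot_point(pre+n,p)[:1]: ob.append((k,i,np.array(r["centre"][::-1])))
g=lambda q:np.concatenate([proj(P[k],bay(q,B[i]))-uv for k,i,uv in ob])
r=least_squares(g,[508,169,-.45],loss="soft_l1");print("rack",r.x.round(3),[(o[0],o[1],e) for o,e in zip(ob,g(r.x).reshape(-1,2).round(1).tolist())])
Rad=[24.5,22.5,17,26];S=[55,50,60,45]
np.save("pose.npy",[t.x[:3],r.x])
def over(q,name,k,box):
    p=P[k];x0,y0,w,h=box;z=5;im=cv2.resize(p["pixels"][y0:y0+h,x0:x0+w,::-1],None,fx=z,fy=z,interpolation=cv2.INTER_CUBIC)
    def pl(pts,c): cv2.polylines(im,[np.array([((proj(P[k],X)-[x0,y0]+.5)*z) for X in pts]).astype(int)],True,c,1)
    for a in(0,14): pl([bay(q,y,a,x) for x,y in((43,137),(43,-137),(-43,-137),(-43,137))],(0,255,0))
    for i in range(4):
        c=np.array(bay(q,B[i]))
        for R,zz,col in((Rad[i],5,(255,0,255)),(Rad[i],5+S[i],(255,255,0))):
            pl([c+[R*np.cos(a),R*np.sin(a),zz-5] for a in np.linspace(0,6.28,30)],col)
    cv2.imwrite(name,im)
if __name__=="__main__":
    over(r.x,"pics/rk_top.png","top",(130,170,155,118));over(r.x,"pics/rk_side.png","side",(260,130,110,100))
E
python3 m.py
```

```text
side 0 379 [330.7 278.1] [ 503.  -155.6    5. ]
side 1 451 [320.6 300.5] [ 476.  -215.9    5. ]
side 2 548 [309.3 325.6] [ 449.1 -276.2    5. ]
side 3 668 [296.5 353.8] [ 422.3 -336.5    5. ]
top 0 549 [365.9 237.6] [ 504.7 -154.9    5. ]
top 1 551 [395.3 251.4] [ 477.9 -215.2    5. ]
top 2 553 [424.9 265.4] [ 450.7 -275.3    5. ]
top 3 561 [455.  279.4] [ 423.9 -335.7    5. ]
mark tri (array([ 503.95943728, -154.91668046,    4.56277315]), np.float64(0.8408904931413257))
mark tri (array([ 476.97508691, -215.22512631,    4.48239678]), np.float64(0.9359388353419308))
mark tri (array([ 449.96468866, -275.44902976,    4.27001166]), np.float64(0.8323002957021634))
mark tri (array([ 423.11895858, -335.91376523,    4.40397653]), np.float64(0.83113726592486))
tray [ 4.63382e+02 -2.45380e+02 -4.21000e-01  4.40700e+00] [ 0.4  0.   0.5 -0.   0.4 -0.1  0.4 -0.1  0.   0.5 -0.   0.5  0.   0.4
 -0.1  0.5]
rack [507.658 167.248  -0.536] [('side', 0, [3.5, 0.9]), ('side', 0, [0.9, -1.6]), ('side', 1, [-0.3, -1.9]), ('side', 2, [0.2, 1.4]), ('side', 2, [-2.5, 2.1]), ('side', 3, [-3.3, -1.8]), ('side', 3, [1.0, 2.4]), ('top', 0, [2.7, 1.9]), ('top', 0, [-0.3, 0.2]), ('top', 1, [-0.4, -3.3]), ('top', 1, [-1.8, 2.5]), ('top', 2, [-0.5, -0.6]), ('top', 2, [-0.9, -1.6]), ('top', 3, [0.3, 2.0]), ('top', 3, [2.9, -0.6])]
```

View pics/rk_top.png

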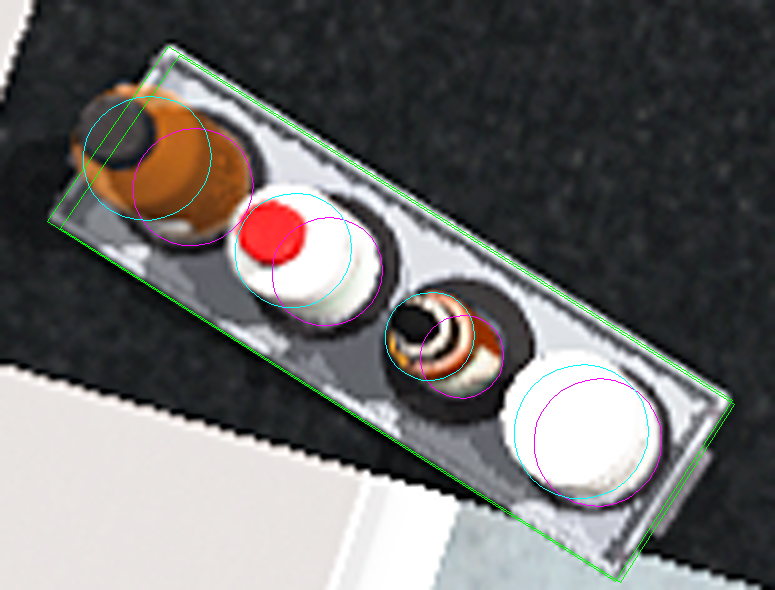

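View pics/rk_side.png

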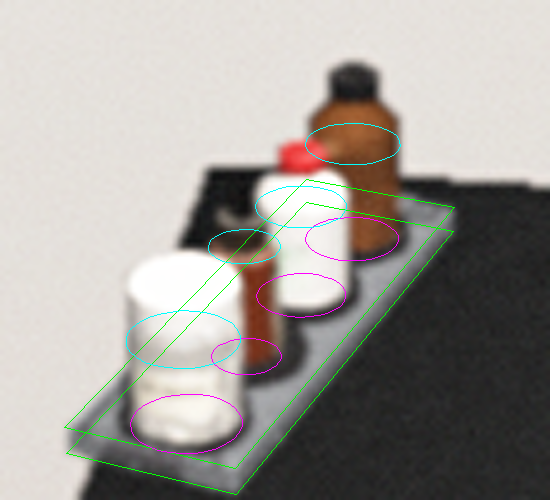

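The rack outline and the bottle circles match both views to about 2 mm, so I'll use these poses. The marks triangulate to z = 4.4, close to the 5 mm floor in the text. I'll turn the gripper first and work out the shifts meanwhile.

```bash
cat > plan.py <<'E'
import sys
from h import *
from scipy.spatial.transform import Rotation as Ro
# usage: plan.py x y z [yaw] ... or rN / tN z ; prints the shift in tool axes (units) from the current pose, with heading as is; then turn units
T,Rk=np.load("pose.npy");B=[99,33,-33,-99]
def bay(q,y): return [q[0]-np.sin(q[2])*y,q[1]+np.cos(q[2])*y]
s=env.state();R=Ro.from_euler("xyz",s["tcp_rot"]).as_matrix();p=np.array(s["eef_pos"])
print("t",round(s["t"],2),"pos",p.round(1),"rot",np.round(s["tcp_rot"],3),"open",round(s["opening"],3),"grip",round(s["grip_force"],1),"F",np.round(s["ft_force"],1))
for a in sys.argv[1:]:
    w,z=a.rsplit(",",1)
    if w[0] in "rt":
        q=Rk if w[0]=="r" else T; x=bay(q,B[int(w[1])]);yaw=q[2]+np.pi/2
    else: x=[float(v) for v in w.split(",")];yaw=s["tcp_rot"][2]
    x=np.array([*x,float(z)]);d=R.T@(x-p)/60
    print(a,x.round(1),"shift units",d.round(3),"turn",round(-np.degrees(yaw-s["tcp_rot"][2])/5,2)); p=x
E
python3 -m inch '[[[0,0,0],-0.98,-1],[[0,0,0],-0.98,-1],[[0,0,0],-0.98,-1],[[0,0,0],-0.98,-1],[[0,0,0],-0.98,-1],[[0,0,0],-0.98,-1],[[0,0,0],-0.98,-1],[[0,0,0],-0.98,-1],[[0,0,0],-1,-1],[[0,0,0],0,-1]]'
python3 plan.py 440,-100,215 r0,190
```

```text
t: 3.25
eef_pos: [163.0, -603.4, 214.7]
tcp_rot: [3.141, 0.0, 1.035]
ft_force: [0.3, -0.2, -0.3]
opening: 1.0
grip_force: 0.0
t 3.25 pos [ 163.  -603.4  214.7] rot [3.141 0.    1.035] open 1.0 grip 0.0 F [ 0.3 -0.2 -0.3]
440,-100,215 [ 440. -100.  215.] shift units [ 9.571e+00 -3.170e-01 -6.000e-03] turn -0.0
r0,190 [558.2 252.4 190. ] shift units [ 6.055 -1.306  0.416] turn -0.0
```

```bash
python3 -m inch '[[[0.96,-0.03,0],0,-1],[[0.96,-0.03,0],0,-1],[[0.96,-0.03,0],0,-1],[[0.96,-0.03,0],0,-1],[[0.96,-0.03,0],0,-1],[[0.96,-0.03,0],0,-1],[[0.96,-0.03,0],0,-1],[[0.96,-0.03,0],0,-1],[[0.96,-0.03,0],0,-1],[[0.93,-0.03,0],0,-1]]'
python3 -m inch '[[[0.75,-0.16,0.05],0,-1],[[0.75,-0.16,0.05],0,-1],[[0.75,-0.16,0.05],0,-1],[[0.75,-0.16,0.05],0,-1],[[0.75,-0.16,0.05],0,-1],[[0.75,-0.16,0.05],0,-1],[[0.75,-0.16,0.05],0,-1],[[0.75,-0.16,0.05],0,-1],[[0,0,0],0,-1],[[0,0,0],0,-1]]'
python3 plan.py r0,34
```

```text
t: 4.5
eef_pos: [441.3, -98.6, 214.9]
tcp_rot: [3.141, -0.0, 1.033]
ft_force: [1.0, -0.6, -0.1]
opening: 0.999
grip_force: 0.0
t: 5.75
eef_pos: [557.9, 248.1, 190.4]
tcp_rot: [-3.141, 0.001, 1.034]
ft_force: [-0.8, 0.8, 0.7]
opening: 1.001
grip_force: 0.0
t 5.75 pos [557.9 248.1 190.4] rot [-3.141e+00  1.000e-03  1.034e+00] open 1.001 grip 0.0 F [-0.8  0.8  0.7]
r0,34 [558.2 252.4  34. ] shift units [ 0.066 -0.031  2.606] turn -0.0
```

```bash
python3 -m inch '[[[0.066,-0.03,0],0,-1],[[0,0,0.5],0,-1],[[0,0,0.5],0,-1],[[0,0,0.5],0,-1],[[0,0,0.4],0,-1],[[0,0,0.35],0,-1],[[0,0,0.2],0,-1],[[0,0,0.15],0,-1],[[0,0,0],0,-1],[[0,0,0],0,-1]]'
python3 -m inch '[[[0,0,0],0,1],[[0,0,0],0,1],[[0,0,0],0,1],[[0,0,0],0,1],[[0,0,0],0,1],[[0,0,0],0,1],[[0,0,0],0,1],[[0,0,0],0,1],[[0,0,0],0,1],[[0,0,0],0,1]]'
python3 plan.py r0,34 r0,200
```

```text
t: 7.0
eef_pos: [559.0, 252.8, 35.2]
tcp_rot: [3.141, -0.001, 1.035]
ft_force: [-0.0, -0.5, -0.7]
opening: 1.005
grip_force: 0.0
t: 8.25
eef_pos: [558.7, 252.7, 34.6]
tcp_rot: [3.142, 0.0, 1.035]
ft_force: [0.4, -0.3, 0.5]
opening: 0.502
grip_force: 30.0
t 8.25 pos [558.7 252.7  34.6] rot [3.142 0.    1.035] open 0.502 grip 30.0 F [ 0.4 -0.3  0.5]
r0,34 [558.2 252.4  34. ] shift units [-0.009 -0.004  0.01 ] turn 0.01
r0,200 [558.2 252.4 200. ] shift units [-0.     0.    -2.767] turn 0.01
```

```bash
python3 -m inch '[[[0,0,-0.1],0,1],[[0,0,-0.2],0,1],[[0,0,-0.35],0,1],[[0,0,-0.45],0,1],[[0,0,-0.45],0,1],[[0,0,-0.45],-0.66,1],[[0,0,-0.45],-0.66,1],[[0,0,-0.3],0,1],[[0,0,0],0,1],[[0,0,0],0,1]]'
python3 plan.py 480,0,190 t3,190 t3,36
python3 - <<'E'
from h import *
p=eyes.read_camera("side");cv2.imwrite("pics/lift.png",p["pixels"][...,::-1][40:280,200:440].repeat(2,0).repeat(2,1))
E
```

```text
t: 9.5
eef_pos: [558.3, 252.6, 199.1]
tcp_rot: [-3.141, 0.001, 1.15]
ft_force: [0.1, -0.4, -2.2]
opening: 0.504
grip_force: 30.0
t 9.5 pos [558.3 252.6 199.1] rot [-3.141e+00  1.000e-03  1.150e+00] open 0.504 grip 30.0 F [ 0.1 -0.4 -2.2]
480,0,190 [480.   0. 190.] shift units [-4.375  0.527  0.154] turn -0.0
t3,190 [ 422.9 -335.7  190. ] shift units [-5.496e+00  1.416e+00  3.000e-03] turn 0.0
t3,36 [ 422.9 -335.7   36. ] shift units [2.000e-03 1.000e-03 2.567e+00] turn 0.0
```

View pics/lift.png

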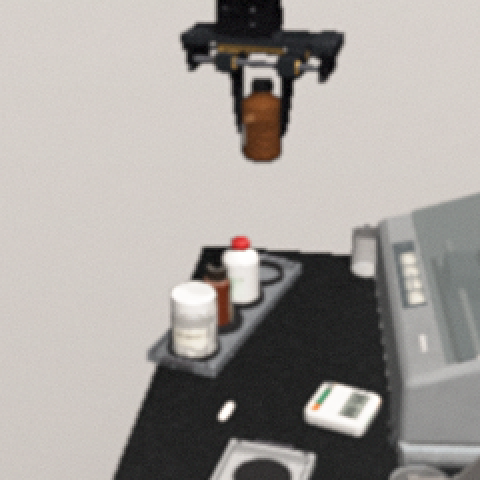

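The brown bottle hangs upright and its ring stayed behind.

```bash
python3 -m inch '[[[-0.2,0.04,0],0,1],[[-0.4,0.08,0.02],0,1],[[-0.6,0.12,0.02],0,1],[[-0.6,0.12,0.02],0,1],[[-0.6,0.12,0.02],0,1],[[-0.6,0.12,0.02],0,1],[[-0.6,0.12,0.02],0,1],[[-0.6,0.12,0.02],0,1],[[-0.6,0.12,0.02],0,1],[[-0.6,0.12,0],0,1]]'
python3 -m inch '[[[-0.6,0.12,0],0,1],[[-0.6,0.12,0],0,1],[[-0.6,0.12,0],0,1],[[-0.6,0.12,0],0,1],[[-0.6,0.12,0],0,1],[[-0.6,0.12,0],0,1],[[-0.6,0.12,0],0,1],[[-0.5,0.1,0],0,1],[[-0.3,0.05,0],0,1],[[0,0,0],0,1]]'
python3 plan.py t3,35; python3 - <<'E'
E
```

```text
t: 10.8
eef_pos: [484.1, -71.6, 189.9]
tcp_rot: [-3.141, 0.0, 1.15]
ft_force: [0.6, 0.0, -2.3]
opening: 0.504
grip_force: 30.0
t: 12.05
eef_pos: [416.4, -368.3, 189.8]
tcp_rot: [-3.141, -0.0, 1.149]
ft_force: [0.6, 0.2, -1.0]
opening: 0.502
grip_force: 30.0
t 12.05 pos [ 416.4 -368.3  189.8] rot [-3.141 -0.     1.149] open 0.502 grip 30.0 F [ 0.6  0.2 -1. ]
t3,35 [ 422.9 -335.7   35. ] shift units [ 0.54  -0.122  2.58 ] turn -0.02
```

```bash
python3 -m inch '[[[0.27,-0.06,0],0,1],[[0.27,-0.06,0.1],0,1],[[0,0,0.4],0,1],[[0,0,0.45],0,1],[[0,0,0.45],0,1],[[0,0,0.4],0,1],[[0,0,0.35],0,1],[[0,0,0.2],0,1],[[0,0,0.1],0,1],[[0,0,0],0,1]]'
python3 plan.py t3,35
python3 - <<'E'
from h import *
for k in("side","top"):
  p=eyes.read_camera(k)
  for n in N[1:2]:
    for f in (eyes.spot_point,):
      for q in f(n,p)[:1]:print(k,round(q["score"],2),np.round(q["centre"]),atz(p,q["centre"][::-1],9).round(1))
E
```

```text
t: 13.3
eef_pos: [424.2, -334.8, 43.2]
tcp_rot: [3.142, 0.0, 1.151]
ft_force: [-0.0, -0.9, -0.6]
opening: 0.498
grip_force: 30.0
t 13.3 pos [ 424.2 -334.8   43.2] rot [3.142 0.    1.151] open 0.498 grip 30.0 F [-0.  -0.9 -0.6]
t3,35 [ 422.9 -335.7   35. ] shift units [-0.023 -0.014  0.136] turn 0.01
side 0.87 [350. 296.] [ 421.2 -332.4    9. ]
```

```bash
python3 -m inch '[[[-0.02,-0.01,0.06],0,1],[[0,0,0.04],0,1],[[0,0,0.025],0,1],[[0,0,0],0,1],[[0,0,0],0,1],[[0,0,0],0,-1],[[0,0,0],0,-1],[[0,0,0],0,-1],[[0,0,0],0,-1],[[0,0,0],0,-1]]'
python3 -m inch '[[[0,0,0],0,-1],[[0,0,0],0,-1],[[0,0,-0.2],0,-1],[[0,0,-0.5],0,-1],[[0,0,-0.5],0,-1],[[0,0,-0.5],0,-1],[[0,0,-0.5],0.66,-1],[[0,0,-0.4],0.66,-1],[[0,0,0],0,-1],[[0,0,0],0,-1]]'
python3 plan.py r1,190
python3 - <<'E'
from h import *
for k in("side","top"):
  p=eyes.read_camera(k)
  cv2.imwrite(f"pics/p1{k}.png",cv2.resize((p["pixels"][220:400,250:350] if k=="side" else p["pixels"][210:330,320:500])[...,::-1],None,fx=3,fy=3,interpolation=2))
  for q in eyes.spot_point(N[1],p)[:1]:print(k,round(q["score"],2),np.round(q["centre"]),atz(p,q["centre"][::-1],5).round(1))
E
```

```text
t: 14.75
eef_pos: [423.1, -336.0, 35.6]
tcp_rot: [3.141, 0.0, 1.15]
ft_force: [0.3, -0.1, -0.3]
opening: 0.965
grip_force: 0.0
t: 16.0
eef_pos: [422.7, -335.7, 191.1]
tcp_rot: [-3.141, -0.0, 1.036]
ft_force: [0.5, 1.0, 0.5]
opening: 0.998
grip_force: 0.0
t 16.0 pos [ 422.7 -335.7  191.1] rot [-3.141 -0.     1.036] open 0.998 grip 0.0 F [0.5 1.  0.5]
r1,190 [524.5 195.6 190. ] shift units [ 8.485 -3.05   0.021] turn 0.02
side 0.76 [356. 296.] [ 420.6 -340.2    5. ]
top 0.79 [279. 456.] [ 425.4 -338.3    5. ]
```

View pics/p1side.png

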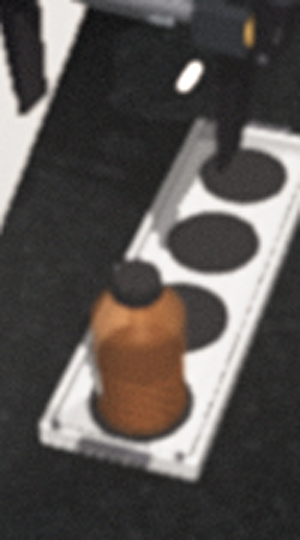

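Brown stands upright within its mark, with an even dark ring around it (side view px ~296,356). Next is the white bottle.

```bash
python3 -m inch '[[[0.85,-0.305,0],0,-1],[[0.85,-0.305,0],0,-1],[[0.85,-0.305,0],0,-1],[[0.85,-0.305,0],0,-1],[[0.85,-0.305,0],0,-1],[[0.85,-0.305,0],0,-1],[[0.85,-0.305,0],0,-1],[[0.85,-0.305,0],0,-1],[[0.85,-0.305,0],0,-1],[[0.84,-0.305,0],0,-1]]'
python3 -m inch '[[[0,0,0],0,-1],[[0,0,0.5],0,-1],[[0,0,0.5],0,-1],[[0,0,0.2],0,-1],[[0,0,0],0,-1],[[0,0,0],0,-1],[[0,0,0],0,-1],[[0,0,0],0,-1],[[0,0,0],0,-1],[[0,0,0],0,-1]]'
python3 plan.py r1,33.5
```

```text
t: 17.45
eef_pos: [525.6, 197.3, 191.0]
tcp_rot: [-3.141, 0.001, 1.036]
ft_force: [0.4, -0.4, 0.2]
opening: 0.999
grip_force: 0.0
t: 18.7
eef_pos: [525.6, 195.5, 119.6]
tcp_rot: [3.141, -0.0, 1.035]
ft_force: [0.3, 0.2, -0.4]
opening: 1.001
grip_force: 0.0
t 18.7 pos [525.6 195.5 119.6] rot [ 3.141 -0.     1.035] open 1.001 grip 0.0 F [ 0.3  0.2 -0.4]
r1,33.5 [524.5 195.6  33.5] shift units [-0.008 -0.017  1.435] turn 0.01
```

```bash
python3 -m inch '[[[-0.01,-0.015,0.45],0,-1],[[0,0,0.45],0,-1],[[0,0,0.35],0,-1],[[0,0,0.18],0,-1],[[0,0,0],0,-1],[[0,0,0],0,-1],[[0,0,0],0,1],[[0,0,0],0,1],[[0,0,0],0,1],[[0,0,0],0,1]]'
python3 -m inch '[[[0,0,0],0,1],[[0,0,0],0,1],[[0,0,0],0,1],[[0,0,0],0,1],[[0,0,0],0,1],[[0,0,0],0,1],[[0,0,0],0,1],[[0,0,0],0,1],[[0,0,0],0,1],[[0,0,0],0,1]]'
python3 plan.py r1,34 r1,195
```

```text
t: 19.95
eef_pos: [524.6, 195.4, 33.8]
tcp_rot: [3.141, -0.0, 1.035]
ft_force: [-0.2, -0.1, 0.3]
opening: 0.635
grip_force: 0.0
t: 21.2
eef_pos: [524.5, 195.4, 33.7]
tcp_rot: [-3.142, 0.0, 1.035]
ft_force: [-0.6, 0.3, 0.6]
opening: 0.468
grip_force: 30.0
t 21.2 pos [524.5 195.4  33.7] rot [-3.142  0.     1.035] open 0.468 grip 30.0 F [-0.6  0.3  0.6]
r1,34 [524.5 195.6  34. ] shift units [ 0.003 -0.001 -0.005] turn 0.0
r1,195 [524.5 195.6 195. ] shift units [-0.    -0.    -2.683] turn 0.0
```

```bash
python3 -m inch '[[[0,0,-0.1],0,1],[[0,0,-0.2],0,1],[[0,0,-0.35],0,1],[[0,0,-0.45],0,1],[[0,0,-0.45],0,1],[[0,0,-0.45],-0.66,1],[[0,0,-0.45],-0.66,1],[[0,0,-0.25],0,1],[[0,0,0],0,1],[[0,0,0],0,1]]'
python3 plan.py t2,195
```

```text
t: 22.45
eef_pos: [524.1, 195.3, 194.9]
tcp_rot: [-3.141, 0.001, 1.15]
ft_force: [-0.3, 0.6, -1.1]
opening: 0.464
grip_force: 30.0
t 22.45 pos [524.1 195.3 194.9] rot [-3.141e+00  1.000e-03  1.150e+00] open 0.464 grip 30.0 F [-0.3  0.6 -1.1]
t2,195 [ 449.9 -275.5  195. ] shift units [-7.667e+00  2.079e+00  3.000e-03] turn -0.0
```

```bash
python3 -m inch '[[[-0.3,0.08,0],0,1],[[-0.5,0.14,0],0,1],[[-0.65,0.176,0],0,1],[[-0.65,0.176,0],0,1],[[-0.65,0.176,0],0,1],[[-0.65,0.176,0],0,1],[[-0.65,0.176,0],0,1],[[-0.65,0.176,0],0,1],[[-0.65,0.176,0],0,1],[[-0.65,0.176,0],0,1]]'
python3 -m inch '[[[-0.65,0.176,0],0,1],[[-0.6,0.163,0],0,1],[[-0.417,0.112,0],0,1],[[0,0,0],0,1],[[0,0,0.3],0,1],[[0,0,0.45],0,1],[[0,0,0.45],0,1],[[0,0,0.45],0,1],[[0,0,0.4],0,1],[[0,0,0.2],0,1]]'
python3 -m inch '[[[0,0,0.1],0,1],[[0,0,0],0,1],[[0,0,0],0,1],[[0,0,0],0,1],[[0,0,0],0,1],[[0,0,0],0,1],[[0,0,0],0,1],[[0,0,0],0,1],[[0,0,0],0,1],[[0,0,0],0,1]]'
python3 plan.py t2,34.3
```

```text
t: 23.7
eef_pos: [465.5, -174.9, 195.1]
tcp_rot: [-3.14, 0.0, 1.15]
ft_force: [0.4, -0.4, -0.7]
opening: 0.463
grip_force: 30.0
t: 24.95
eef_pos: [450.0, -274.6, 59.5]
tcp_rot: [-3.14, -0.001, 1.151]
ft_force: [0.6, 0.3, -1.6]
opening: 0.467
grip_force: 30.0
t: 26.2
eef_pos: [450.7, -275.5, 54.7]
tcp_rot: [3.142, 0.0, 1.15]
ft_force: [0.6, -0.6, -1.4]
opening: 0.467
grip_force: 30.0
t 26.2 pos [ 450.7 -275.5   54.7] rot [3.142 0.    1.15 ] open 0.467 grip 30.0 F [ 0.6 -0.6 -1.4]
t2,34.3 [ 449.9 -275.5   34.3] shift units [-0.006 -0.012  0.341] turn 0.01
```

```bash
python3 -m inch '[[[-0.006,-0.012,0.2],0,1],[[0,0,0.1],0,1],[[0,0,0.04],0,1],[[0,0,0],0,1],[[0,0,0],0,1],[[0,0,0],0,-1],[[0,0,0],0,-1],[[0,0,0],0,-1],[[0,0,0],0,-1],[[0,0,0],0,-1]]'
python3 -m inch '[[[0,0,0],0,-1],[[0,0,0],0,-1],[[0,0,-0.2],0,-1],[[0,0,-0.5],0,-1],[[0,0,-0.5],0,-1],[[0,0,-0.5],0,-1],[[0,0,-0.5],0.66,-1],[[0,0,-0.4],0.66,-1],[[0,0,0],0,-1],[[0,0,0],0,-1]]'
python3 plan.py r2,190
```

```text
t: 27.45
eef_pos: [449.9, -275.5, 34.3]
tcp_rot: [3.142, 0.0, 1.15]
ft_force: [-0.0, 1.0, 0.0]
opening: 0.932
grip_force: 0.0
t: 28.7
eef_pos: [449.5, -275.2, 189.9]
tcp_rot: [-3.141, 0.0, 1.036]
ft_force: [-0.6, -0.5, 0.7]
opening: 0.999
grip_force: 0.0
t 28.7 pos [ 449.5 -275.2  189.9] rot [-3.141  0.     1.036] open 0.999 grip 0.0 F [-0.6 -0.5  0.7]
r2,190 [490.8 138.9 190. ] shift units [ 6.29  -2.924  0.   ] turn 0.02
```

```bash
python3 -m inch '[[[0.786,-0.3655,0],0,-1],[[0.786,-0.3655,0],0,-1],[[0.786,-0.3655,0],0,-1],[[0.786,-0.3655,0],0,-1],[[0.786,-0.3655,0],0,-1],[[0.786,-0.3655,0],0,-1],[[0.786,-0.3655,0],0,-1],[[0.786,-0.3655,0],0,-1],[[0,0,0],0,-1],[[0,0,0],0,-1]]'
python3 -m inch '[[[0,0,0.4],0,-1],[[0,0,0.5],0,-1],[[0,0,0.3],0,-1],[[0,0,0],0,-1],[[0,0,0],0,-1],[[0,0,0],0,-1],[[0,0,0],0,-1],[[0,0,0],0,-1],[[0,0,0],0,-1],[[0,0,0],0,-1]]'
python3 plan.py r2,34
```

```text
t: 29.95
eef_pos: [491.1, 138.2, 189.4]
tcp_rot: [-3.14, 0.001, 1.036]
ft_force: [0.0, 0.4, -0.8]
opening: 1.0
grip_force: 0.0
t: 31.2
eef_pos: [491.5, 138.5, 118.3]
tcp_rot: [3.142, 0.0, 1.035]
ft_force: [0.0, 0.1, -0.7]
opening: 1.001
grip_force: 0.0
t 31.2 pos [491.5 138.5 118.3] rot [3.142 0.    1.035] open 1.001 grip 0.0 F [ 0.   0.1 -0.7]
r2,34 [490.8 138.9  34. ] shift units [-1.000e-03 -1.400e-02  1.405e+00] turn 0.01
```

```bash
python3 -m inch '[[[0,-0.014,0.45],0,-1],[[0,0,0.45],0,-1],[[0,0,0.35],0,-1],[[0,0,0.155],0,-1],[[0,0,0],0,-1],[[0,0,0],0,-1],[[0,0,0],0,1],[[0,0,0],0,1],[[0,0,0],0,1],[[0,0,0],0,1]]'
python3 -m inch '[[[0,0,0],0,1],[[0,0,0],0,1],[[0,0,0],0,1],[[0,0,0],0,1],[[0,0,0],0,1],[[0,0,0],0,1],[[0,0,0],0,1],[[0,0,0],0,1],[[0,0,0],0,1],[[0,0,0],0,1]]'
python3 plan.py r2,34 r2,195
```

```text
t: 32.45
eef_pos: [490.8, 138.9, 34.1]
tcp_rot: [3.141, 0.0, 1.035]
ft_force: [0.4, -1.0, -0.1]
opening: 0.635
grip_force: 0.0
t: 33.7
eef_pos: [490.8, 138.9, 34.0]
tcp_rot: [3.142, 0.0, 1.035]
ft_force: [-0.2, 0.0, 0.3]
opening: 0.335
grip_force: 30.0
t 33.7 pos [490.8 138.9  34. ] rot [3.142 0.    1.035] open 0.335 grip 30.0 F [-0.2  0.   0.3]
r2,34 [490.8 138.9  34. ] shift units [-0.001 -0.     0.   ] turn 0.01
r2,195 [490.8 138.9 195. ] shift units [-0.     0.    -2.683] turn 0.01
```

```bash
python3 -m inch '[[[0,0,-0.1],0,1],[[0,0,-0.2],0,1],[[0,0,-0.35],0,1],[[0,0,-0.45],0,1],[[0,0,-0.45],0,1],[[0,0,-0.45],-0.66,1],[[0,0,-0.45],-0.66,1],[[0,0,-0.25],0,1],[[0,0,0],0,1],[[0,0,0],0,1]]'
python3 plan.py t1,195;  python3 - <<'E'
from h import *
p=eyes.read_camera("side");cv2.imwrite("pics/lift3.png",cv2.resize(p["pixels"][60:380,220:400][...,::-1],None,fx=1.8,fy=1.8,interpolation=2))
E
```

```text
t: 34.95
eef_pos: [490.4, 138.8, 195.2]
tcp_rot: [-3.141, 0.001, 1.15]
ft_force: [0.3, -0.2, -1.1]
opening: 0.334
grip_force: 30.0
t 34.95 pos [490.4 138.8 195.2] rot [-3.141e+00  1.000e-03  1.150e+00] open 0.334 grip 30.0 F [ 0.3 -0.2 -1.1]
t1,195 [ 476.9 -215.3  195. ] shift units [-5.478  2.207  0.006] turn -0.0
```

View pics/lift3.png

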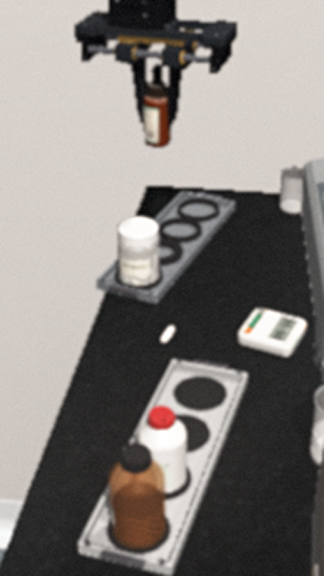

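The dropper hangs upright, and brown and white stand on their marks. Continuing.

```bash
python3 -m inch '[[[-0.3,0.121,0],0,1],[[-0.5,0.2015,0],0,1],[[-0.6,0.242,0],0,1],[[-0.6,0.242,0],0,1],[[-0.6,0.242,0],0,1],[[-0.6,0.242,0],0,1],[[-0.6,0.242,0],0,1],[[-0.6,0.242,0],0,1],[[-0.6,0.242,0],0,1],[[-0.478,0.19,0],0,1]]'
python3 -m inch '[[[0,0,0],0,1],[[0,0,0.3],0,1],[[0,0,0.45],0,1],[[0,0,0.45],0,1],[[0,0,0.45],0,1],[[0,0,0.4],0,1],[[0,0,0.3],0,1],[[0,0,0],0,1],[[0,0,0],0,1],[[0,0,0],0,1]]'
python3 plan.py t1,34.5
```

```text
t: 36.25
eef_pos: [477.1, -216.6, 195.0]
tcp_rot: [-3.14, -0.0, 1.149]
ft_force: [0.2, -0.2, -1.3]
opening: 0.333
grip_force: 30.0
t: 37.5
eef_pos: [477.8, -215.1, 55.7]
tcp_rot: [3.14, 0.0, 1.151]
ft_force: [-0.4, -0.2, -1.2]
opening: 0.337
grip_force: 30.0
t 37.5 pos [ 477.8 -215.1   55.7] rot [3.14  0.    1.151] open 0.337 grip 30.0 F [-0.4 -0.2 -1.2]
t1,34.5 [ 476.9 -215.3   34.5] shift units [-0.009 -0.014  0.354] turn 0.01
```

```bash
python3 -m inch '[[[-0.009,-0.014,0.2],0,1],[[0,0,0.11],0,1],[[0,0,0.043],0,1],[[0,0,0],0,1],[[0,0,0],0,1],[[0,0,0],0,-1],[[0,0,0],0,-1],[[0,0,0],0,-1],[[0,0,0],0,-1],[[0,0,0],0,-1]]'
python3 -m inch '[[[0,0,0],0,-1],[[0,0,0],0,-1],[[0,0,-0.2],0,-1],[[0,0,-0.5],0,-1],[[0,0,-0.5],0,-1],[[0,0,-0.5],0,-1],[[0,0,-0.5],0.66,-1],[[0,0,-0.4],0.66,-1],[[0,0,0],0,-1],[[0,0,0],0,-1]]'
python3 plan.py r3,190
```

```text
t: 38.75
eef_pos: [476.6, -215.3, 33.8]
tcp_rot: [3.142, 0.0, 1.15]
ft_force: [-0.5, -0.9, -0.2]
opening: 0.803
grip_force: 0.0
t: 40.0
eef_pos: [476.2, -215.1, 189.5]
tcp_rot: [-3.141, 0.0, 1.036]
ft_force: [-0.6, 0.1, -0.5]
opening: 1.002
grip_force: 0.0
t 40.0 pos [ 476.2 -215.1  189.5] rot [-3.141  0.     1.036] open 1.002 grip 0.0 F [-0.6  0.1 -0.5]
r3,190 [457.1  82.1 190. ] shift units [ 4.101 -2.798 -0.007] turn 0.02
```

```bash
python3 -m inch '[[[0.586,-0.4,0],0,-1],[[0.586,-0.4,0],0,-1],[[0.586,-0.4,0],0,-1],[[0.586,-0.4,0],0,-1],[[0.586,-0.4,0],0,-1],[[0.586,-0.4,0],0,-1],[[0.586,-0.4,0],0,-1],[[0,0,0],0,-1],[[0,0,0],0,-1],[[0,0,0],0,-1]]'
python3 -m inch '[[[0,0,0.4],0,-1],[[0,0,0.5],0,-1],[[0,0,0.3],0,-1],[[0,0,0],0,-1],[[0,0,0],0,-1],[[0,0,0],0,-1],[[0,0,0],0,-1],[[0,0,0],0,-1],[[0,0,0],0,-1],[[0,0,0],0,-1]]'
python3 plan.py r3,33
```

```text
t: 41.25
eef_pos: [457.7, 81.2, 189.5]
tcp_rot: [-3.141, 0.0, 1.034]
ft_force: [0.2, 0.2, 0.1]
opening: 1.002
grip_force: 0.0
t: 42.5
eef_pos: [457.7, 82.1, 117.8]
tcp_rot: [3.142, 0.0, 1.035]
ft_force: [0.2, 0.0, 0.4]
opening: 1.005
grip_force: 0.0
t 42.5 pos [457.7  82.1 117.8] rot [3.142 0.    1.035] open 1.005 grip 0.0 F [0.2 0.  0.4]
r3,33 [457.1  82.1  33. ] shift units [-0.005 -0.009  1.414] turn 0.01
```

```bash
python3 -m inch '[[[-0.005,-0.009,0.45],0,-1],[[0,0,0.45],0,-1],[[0,0,0.35],0,-1],[[0,0,0.164],0,-1],[[0,0,0],0,-1],[[0,0,0],0,-1],[[0,0,0],0,1],[[0,0,0],0,1],[[0,0,0],0,1],[[0,0,0],0,1]]'
python3 -m inch '[[[0,0,0],0,1],[[0,0,0],0,1],[[0,0,0],0,1],[[0,0,0],0,1],[[0,0,0],0,1],[[0,0,0],0,1],[[0,0,0],0,1],[[0,0,0],0,1],[[0,0,0],0,1],[[0,0,0],0,1]]'
python3 plan.py r3,33
```

```text
t: 43.75
eef_pos: [457.1, 82.1, 33.0]
tcp_rot: [3.141, 0.0, 1.035]
ft_force: [-0.6, 0.3, -0.1]
opening: 0.635
grip_force: 0.0
t: 45.0
eef_pos: [457.1, 82.1, 33.0]
tcp_rot: [3.142, 0.0, 1.035]
ft_force: [0.8, -0.7, 1.2]
opening: 0.542
grip_force: 30.0
t 45.0 pos [457.1  82.1  33. ] rot [3.142 0.    1.035] open 0.542 grip 30.0 F [ 0.8 -0.7  1.2]
r3,33 [457.1  82.1  33. ] shift units [ 0.001 -0.    -0.   ] turn 0.0
```

```bash
python3 -m inch '[[[0,0,-0.1],0,1],[[0,0,-0.2],0,1],[[0,0,-0.35],0,1],[[0,0,-0.45],0,1],[[0,0,-0.45],0,1],[[0,0,-0.45],-0.66,1],[[0,0,-0.45],-0.66,1],[[0,0,-0.25],0,1],[[0,0,0],0,1],[[0,0,0],0,1]]'
python3 plan.py t0,195
```

```text
t: 46.25
eef_pos: [456.6, 82.1, 194.7]
tcp_rot: [-3.141, 0.0, 1.15]
ft_force: [-0.5, 0.1, -0.4]
opening: 0.547
grip_force: 30.0
t 46.25 pos [456.6  82.1 194.7] rot [-3.141  0.     1.15 ] open 0.547 grip 30.0 F [-0.5  0.1 -0.4]
t0,195 [ 503.8 -155.   195. ] shift units [-3.287  2.331 -0.005] turn 0.01
```

```bash
python3 -m inch '[[[-0.2,0.142,0],0,1],[[-0.4,0.284,0],0,1],[[-0.5,0.3545,0],0,1],[[-0.5,0.3545,0],0,1],[[-0.5,0.3545,0],0,1],[[-0.5,0.3545,0],0,1],[[-0.4,0.284,0],0,1],[[-0.287,0.203,0],0,1],[[0,0,0],0,1],[[0,0,0],0,1]]'
python3 -m inch '[[[0,0,0],0,1],[[0,0,0.3],0,1],[[0,0,0.45],0,1],[[0,0,0.45],0,1],[[0,0,0.45],0,1],[[0,0,0.4],0,1],[[0,0,0.3],0,1],[[0,0,0],0,1],[[0,0,0],0,1],[[0,0,0],0,1]]'
python3 plan.py t0,33.5
```

```text
t: 47.5
eef_pos: [503.9, -154.6, 194.8]
tcp_rot: [-3.141, -0.0, 1.151]
ft_force: [-0.6, 0.1, -1.4]
opening: 0.548
grip_force: 30.0
t: 48.75
eef_pos: [504.6, -155.0, 54.8]
tcp_rot: [3.14, 0.0, 1.151]
ft_force: [-0.3, 0.1, -1.3]
opening: 0.539
grip_force: 30.0
t 48.75 pos [ 504.6 -155.    54.8] rot [3.14  0.    1.151] open 0.539 grip 30.0 F [-0.3  0.1 -1.3]
t0,33.5 [ 503.8 -155.    33.5] shift units [-0.005 -0.013  0.356] turn 0.01
```

```bash
python3 -m inch '[[[-0.005,-0.013,0.2],0,1],[[0,0,0.11],0,1],[[0,0,0.045],0,1],[[0,0,0],0,1],[[0,0,0],0,1],[[0,0,0],0,-1],[[0,0,0],0,-1],[[0,0,0],0,-1],[[0,0,0],0,-1],[[0,0,0],0,-1]]'
python3 -m inch '[[[0,0,0],0,-1],[[0,0,0],0,-1],[[0,0,-0.2],0,-1],[[0,0,-0.5],0,-1],[[0,0,-0.5],0,-1],[[0,0,-0.5],0,-1],[[0,0,-0.5],0,-1],[[0,0,-0.4],0,-1],[[0,0,0],0,-1],[[0,0,0],0,-1]]'
python3 -m inch '[[[0.5,0,0],0,-1],[[0.8,0,0],0,-1],[[0.8,0,0],0,-1],[[0.8,0,0],0,-1],[[0.8,0,0],0,-1],[[0.8,0,0],0,-1],[[0.4,0,0],0,-1],[[0,0,0],0,-1],[[0,0,0],0,-1],[[0,0,0],0,-1]]'
cat > fin.py <<'E'
from h import *
T,_=np.load("pose.npy");B=[99,33,-33,-99];Rd=[26,17,22.5,24.5];Hh=[45,60,50,55]
for k,(x0,y0,x1,y1),z in(("side",(250,220,360,380),3.6),("top",(330,200,490,320),5)):
  p=eyes.read_camera(k);im=cv2.resize(p["pixels"][y0:y1,x0:x1,::-1],None,fx=z,fy=z,interpolation=2)
  for i in range(4):
    c=np.array([T[0]-np.sin(T[2])*B[i],T[1]+np.cos(T[2])*B[i],5])
    for R,h,col in((29,0,(0,255,0)),(Rd[i],0,(255,0,255)),(Rd[i],Hh[i],(255,255,0))):
      cv2.polylines(im,[np.array([(proj(p,c+[R*np.cos(a),R*np.sin(a),h])-[x0,y0]+.5)*z for a in np.linspace(0,6.28,40)]).astype(int)],True,col,1)
  cv2.imwrite(f"pics/fin_{k}.png",im)
  for n in N:
    for q in eyes.spot_point(n,p)[:1]:print(k,n,round(q["score"],2),atz(p,q["centre"][::-1],5).round(1))
E
python3 fin.py; python3 plan.py
```

```text
t: 50.0
eef_pos: [503.4, -155.0, 32.7]
tcp_rot: [-3.142, 0.0, 1.15]
ft_force: [-0.4, -0.9, -0.4]
opening: 0.981
grip_force: 0.0
t: 51.25
eef_pos: [503.1, -154.8, 188.3]
tcp_rot: [-3.141, 0.0, 1.15]
ft_force: [0.2, -0.5, 0.2]
opening: 1.002
grip_force: 0.0
t: 52.5
eef_pos: [623.1, 112.2, 188.7]
tcp_rot: [-3.141, 0.0, 1.149]
ft_force: [0.5, 0.3, 0.3]
opening: 1.0
grip_force: 0.0
side the_bottle_hdpe 0.88 [ 454.  -270.6    5. ]
side the_bottle_std 0.79 [ 418.8 -332.4    5. ]
side the_silica_jar 0.76 [ 503.  -154.1    5. ]
side the_dropper 0.76 [ 473.5 -213.7    5. ]
top the_bottle_hdpe 0.69 [ 454.1 -278.     5. ]
top the_bottle_std 0.61 [ 423.3 -335.4    5. ]
top the_silica_jar 0.96 [ 502.4 -151.5    5. ]
top the_dropper 0.78 [ 469.4 -214.2    5. ]
t 53.0 pos [623.4 113.4 188.7] rot [3.142 0.    1.15 ] open 1.0 grip 0.0 F [0.  0.1 0.3]
```

View pics/fin_side.png

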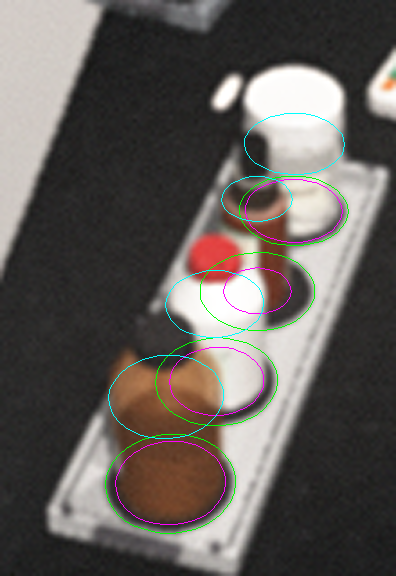

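View pics/fin_top.png

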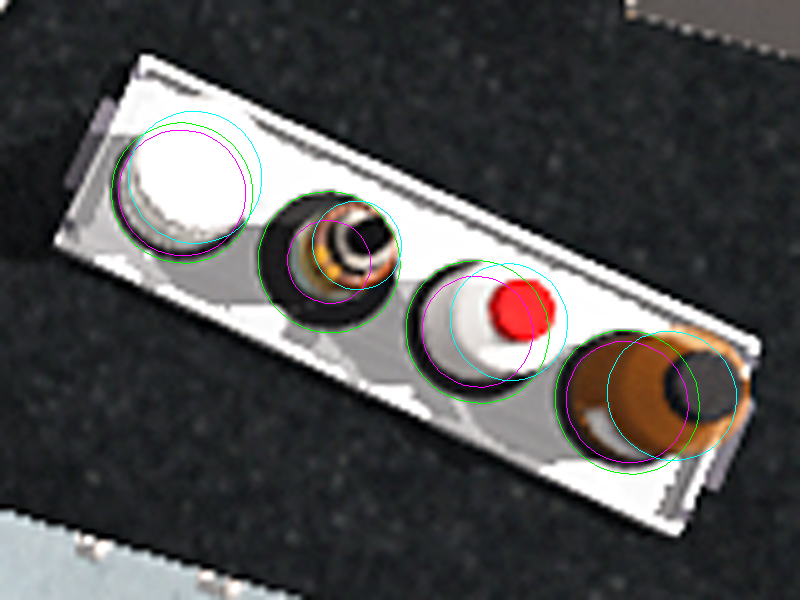

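Both overlays show all four upright and within about 2–3 mm of their mark centres, in reversed order, with the gripper clear.

```bash
python3 -c "
from cell import env
print(env.job_done())"
```

```text
the job is handed in; nothing more can be done
None
```

The job is handed in at about 53 s: all four containers stand upright on the run tray in reverse order, left to right jar, dropper, white bottle, brown bottle, each within about 2–3 mm of its mark's centre by the final camera check.

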